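# Unlock the eccentric and push the battery slide home

### The job

On the battery dock, first push the red lever peg round until the cam is at its low point, with the lever over the yellow dot, and only then push the blue slide gently forward until it has driven the battery pack fully home against the black terminal block. Only push from outside with the fingers: grip or force nothing, do not touch or lift the battery pack itself, and leave the other things on the cart alone. Leave the cam at its low point.

Things in the scene. Friction and masses are not known exactly. Their poses are not given: they have to be found in the camera images.
- dock: Fixed grey dock plate, 12 mm thick, x -130 to +160, y -105 to +205 mm. Origin: its underside, on the slide's centre line. x = the slide's forward direction (within 0.35 rad of world x), y towards the cam, z up. Dark rails 12 mm wide at y = +-50 mm, tops at z 30 mm; the pack lies between them on the plate. Place and yaw vary.
- pack_stop (a point): Centre of the rear face of the black terminal block at the dock's front end, against which the pack comes home: dock x = 111 mm, 37 mm over the cart. The block is 40 mm long, 112 mm wide, its top 62 mm over the cart.
- cam (a joint): Angle of the eccentric's lever in rad about point cam_axis, counter-clockwise positive from above. 0 = low point: lever along the dock's +x, over the yellow dot. Begins at 1.5 to 2.4, on the outer (+y) side: turn it clockwise. Stops at -0.5 and 2.8, none at 0. Friction 0.4 N m (5 N at the peg); stays where left. Only within 0.45 rad of 0 can the slide go home.
- cam_axis (a point): Fixed point on the cam's vertical axis, dock x = -1, y = 100 mm, 63 mm over the cart. The cam is a copper-coloured disc of radius 34 mm, its centre 18 mm from the axis on the lever's side, z 32 to 50 mm; it stands in front of the slide's steel arm and blocks it unless turned low.
- cam_peg (a point): Centre of the top of the red upright peg on the lever's end: 14 mm in diameter, 60 to 100 mm over the cart, 80 mm from the cam's axis. Below it the lever is a dark flat bar 16 mm wide, z 50 to 60 mm. Of the dock, only the slide and pack on the centre line rise above 62 mm, outside the peg's sweep.
- low_mark (a point): Centre of the yellow dot (26 mm across) on the dock's plate, top of the plate; the peg is right above it at the low point.
- slide (a joint): Travel of the blue follower slide in m along the dock's +x. Begins at 0 (rear stop) to 0.003; at 0.036 the pack is home (end stop 0.0375). Friction 2 N plus the pack's drag of 3 to 6 N; stays where left. Blue block 40 long, 84 wide, z 14 to 70 mm; a steel arm 14 mm thick, z 32 to 50 mm, reaches from it to y = 135 mm, behind the cam.
- slide_push (a point): Centre of the blue slide's rear face (the ribbed face to push towards the dock's +x), 42 mm over the cart; the rear face is 84 mm wide and 56 mm tall. Free space behind it.
- pack: The battery pack to be driven home: black and red block, 110 x 80 x 65 mm, about 0.55 kg, loose between the rails in front of the slide; origin at the centre of its underside. It begins at dock x of 26 to 30 mm and is home at x = 56 mm. To be moved only by the slide.
- socket: Loose steel socket, 28 mm diameter, 36 mm tall, standing on the dock's plate at its -y edge (dock x -40 to 80, y = -85 mm). Origin under its centre. Leave alone.
- spare_pack: A second battery pack like the first, lying on the cart on the left (+y). Leave alone.
- can_a: Blue spray can, 60 mm diameter, 170 mm tall, standing on the left of the cart. Leave alone.
- can_b: White spray can, same size, on the left. Leave alone.
- box_spanner: Chromed tube box spanner, 190 mm long, 28 mm thick, lying on the right (-y). Leave alone.
- screwdriver: Red-handled screwdriver, 200 mm long, lying on the right. Leave alone.
Not all that is in view belongs to the job. Leave any purple look-alike of the pack alone.

How it is judged (in metres and radians):
On the way, in this order (a step that is already met when the one before it is completed fails the run):
1. the cam is turned to its low point (within 0.4 rad) while the slide still stands back (less than 15 mm forward) (value of joint cam between -0.4 and 0.4 rad and value of joint slide below 0.015 m), for 0.2 s.
2. with the cam low, the slide is pushed forward until the pack is home (value of joint cam between -0.45 and 0.45 rad and value of joint slide above 0.0325 m and x of pack in the frame of dock above 0.0525 m), for 0.2 s.
At the end, for the whole second after the job is handed in: The cam is within 0.45 rad of its low point, the slide at least 32.5 mm forward, the pack flat on the dock, at rest, and within 3.5 mm of touching the terminal block (all of step 2 and linear speed of pack below 0.01 m/s and height (world z) of pack below 0.016 m and angle between pack's own z axis and vertical below 0.06 rad).
It fails at once if the battery pack is lifted or tipped (height (world z) of pack above 0.024 m or angle between pack's own z axis and vertical above 0.2 rad).
It fails at once if the robot pushes on the battery pack itself (more than 4 N) (contact force between any of the fingers, the arm and pack above 4 N).
It fails at once if the lever is gripped or forced (more than 35 N from the fingers) (contact force between the fingers and cam above 35 N).
It fails at once if the slide is gripped or forced (more than 45 N from the fingers) (contact force between the fingers and slide above 45 N).
It fails at once if a bystander is shifted by more than 25 mm (distance of any of socket, spare_pack, can_a, can_b, box_spanner, screwdriver from where it was at the start of the episode above 0.025 m).
It also fails if it takes over 56 s, if anything falls off the work surface, if the arm or the gripper's body presses on something with over 40 N, if the wrist force passes 120 N, or if a joint passes its speed limit or range.

### The arm

A 6-joint arm with a two-finger parallel gripper is mounted at the origin on the work surface. World frame = base frame: x ahead of the robot, y to its left, z up, the work surface at z = 0. Lengths are in m, angles in degrees, forces in N, time in s.
With the tool pointing down it reaches from about 0.375 to 0.9 m from the base axis. Payload 3.1 kg.
Tool frame: the origin (TCP) lies at the very end of the fingers, on their centre line; the grasp point (between the pads) lies 19 mm behind it; z points along the fingers, y is the direction in which the jaws open and shut (so a half turn about z gives the same grasp; the last joint's range is limited). The gripper opens to 87 mm and grips with 3 to 60 N. Pads are 19 mm wide; open, the fingers measure 117 mm over their backs; the gripper's body (75 mm by 190 mm) begins 51 mm behind the grasp point.
Start: joints at [58.642, 30.224, 82.088, -0, 67.689, -10.227], TCP at [0.225, 0.583, 0.223] pointing down, gripper open.
Joint ranges: [-176.69, 176.69], [-43.24, 126.21], [12.49, 139.97], [-82, 262], [0, 151.66], [-163.58, 163.58]. Speed limits (degrees/s): [159.86, 159.86, 180, 180, 180, 180].

### API

Orientations are given as a 3x3 rotation matrix whose columns are the frame's x, y, z axes.
In Python, from rig import read_state, capture, hand_in gives the robot as it stands. The module is installed in compiled form; this text tells all that it offers.
- The arm moves only by the tool move_arm, never from a script. Its arguments are lists of equal length, an entry for each row: "linear": the shift along the tool's x, y, z in cm, a list of three; "angular": the turn, a rotation vector about the tool's x, y, z in rad, a list of three; "fingers": the gripper command: -1 is fully open, 1 is shut, values between are in proportion. In form: {"linear": [[tx, ty, tz], ...], "angular": [[wx, wy, wz], ...], "fingers": [fingers, ...]}. A call has 1 to 12 rows; each row is the pose to reach, as a shift and turn from the pose measured when the call began, along the tool's axes at that moment; what a row does not reach only later rows make up. A row lasts 1/12 s, in which the tool goes at most 41.7 mm and 7.16 degrees, less where a joint would pass 70% of its speed; a pose out of reach is approached as far as the arm can. A call with a gripper value outside its range is refused whole. The fingers move at their own pace and stop on an object; the grip force is fixed at half the most. Time passes only in rows, so rows that repeat a pose let the fingers close. It gives the time, the measured TCP pose, the force and the opening at its end, in the units of the state.
- read_state(): the state, without advancing time (a new reading comes with each control period).
- capture(name): name is "scene" or "top" or "wrist"; returns a dict with "color" (480x640x3 uint8, red, green, blue), "fx", "fy", "cx", "cy" (pixels), "k1" (the pictures are not rectified: a ray, as slopes to the right and down, at radius r is drawn at 1 + k1 r^2 times it, then the intrinsics apply), "view" (4x4, takes a point from world to camera coordinates); the wrist camera has in their place "hand_eye" (4x4, takes a point from camera to tool coordinates, whose origin is the TCP and whose axes are the flange's). Camera axes: x right, y down, z forward; pixel columns grow to the right and rows downward; lengths in m; the calibration is good to about 2 mm. A picture is of the moment at which its call begins: read the wrist's pose just before it. There is no depth.
- hand_in(): hands the job in, once; it reports no verdict.
The state is a dict: "time_s": time; "joint_positions": joint angles; "qvel": joint speeds; "tau": joint torques, N m; "position": TCP position; "tcp_rot": TCP orientation; "force": force on the tool from outside, world axes, zero at the start; "moment": the same for the moment, N m; "opening": opening from 0.0 (shut) to 1.0 (fully open).
Only numpy, scipy, OpenCV 4.12 (cv2) and the standard library are available. Lean on these libraries where they do the work, as an engineer would, in place of code of your own. Each camera call takes 0.05 s, during which the arm holds its last target. There are 200 camera calls.

## Working session

There is one attempt and no reset: what is moved stays moved. The work goes in short steps, Python scripts to look and compute and a tool call to move; the robot and the scene stay as the last step left them, time stands still between calls to the robot, and variables do not carry over. Pictures are saved under pics/ and viewed, about 8 in all and at most 12, crops included, and the job is handed in when it is done.

Besides the shell and the picture viewer there is one more tool, called after "Request:" as a command line: name --argument value ..., lists and objects as JSON in quotes. move_arm: Moves the arm, as the interface text tells. Its arguments: {"type":"object","properties":{"linear":{"type":"array"},"angular":{"type":"array"},"fingers":{"type":"array"}},"required":["linear","angular","fingers"]}

```bash
mkdir -p pics
cat > h.py <<'E'
import numpy as np, cv2
from rig import read_state, capture, hand_in
def und(c,u,v):
    x=np.array([(u-c["cx"])/c["fx"],(v-c["cy"])/c["fy"]]); s=x.copy()
    for _ in range(20): s=x/(1+c["k1"]*(s@s))
    return np.array([s[0],s[1],1.])
def ray(c,u,v,T=None):
    T=np.linalg.inv(np.array(c["view"])) if T is None else T
    return T[:3,3],T[:3,:3]@und(c,u,v)
def onz(c,u,v,z,T=None):
    o,d=ray(c,u,v,T); return o+d*(z-o[2])/d[2]
def proj(c,p,V=None):
    V=np.array(c["view"]) if V is None else V
    q=V[:3,:3]@np.array(p)+V[:3,3]; s=q[:2]/q[2]; s=s*(1+c["k1"]*(s@s))
    return np.array([c["fx"]*s[0]+c["cx"],c["fy"]*s[1]+c["cy"]])
E
python3 - <<'E'
from h import *
print(read_state())
for n in("top","scene"):
    c=capture(n); cv2.imwrite(f"pics/{n}0.png",c["color"][:,:,::-1]); np.save(f"{n}0.npy",c,allow_pickle=True)
    print(n,c["fx"],c["k1"],np.linalg.inv(c["view"])[:3,3])
E
```

```text
{'time_s': 0.0, 'joint_positions': array([ 5.86445189e+01,  3.02775216e+01,  8.21569646e+01, -1.23045033e-03,
        6.76893128e+01, -1.02272305e+01]), 'qvel': array([ 0.03258888, -0.05531178, -0.04222091, -0.0208531 ,  0.00783062,
        0.00506387]), 'tau': array([ 9.42645529e-04, -4.40051830e+01, -1.76589489e+01,  6.33584079e-02,
        5.84103190e-02, -1.54108111e-04]), 'position': array([0.22487223, 0.58235218, 0.22158392]), 'tcp_rot': array([[-9.32778664e-01,  3.60447969e-01, -1.10734492e-03],
       [ 3.60449486e-01,  9.32776889e-01, -1.85547767e-03],
       [ 3.64102594e-04, -2.12989189e-03, -9.99997665e-01]]), 'force': array([ 0.44839615, -0.45626645, -0.22896516]), 'moment': array([-0.02248069, -0.02397587,  0.00324023]), 'opening': 0.9995745734091905}
top 549.4364155656075 -0.11282489254723534 [0.3294487  0.00546207 1.57007819]
scene 447.4604422744149 0.03225322309230713 [ 1.11953763 -0.1044917   0.96726226]
```

View pics/top0.png

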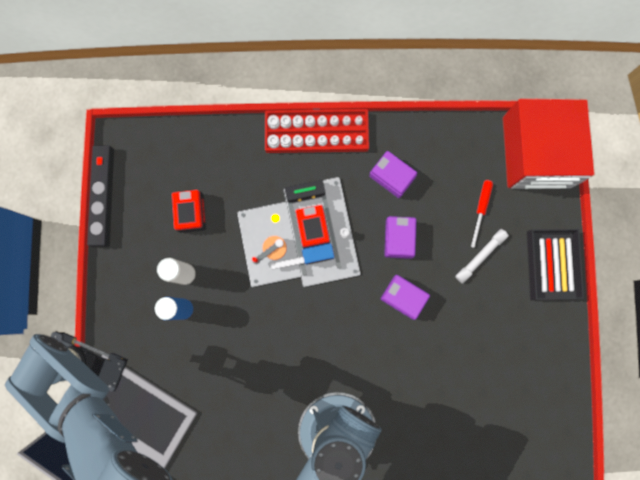

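View pics/scene0.png

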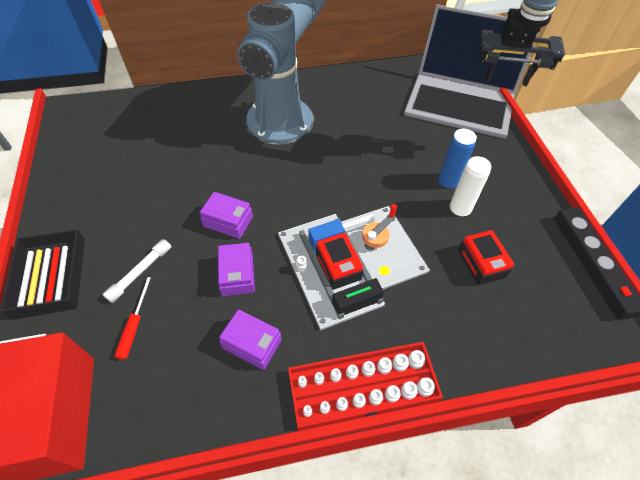

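Top: candidates for the peg are the red peg at (257,260) on the dock versus the red spare pack (187,210). For the yellow dot there is only (276,218). For the slide, the blue block (317,254) versus the blue can (170,308). The real pack is red/black at (313,225), and the purple look-alikes are at (393,173), (400,237) and (405,297). Next: measure these and take a close crop.

```bash
cat > m.py <<'E'
from h import *
c=np.load("top0.npy",allow_pickle=True).item(); s=np.load("scene0.npy",allow_pickle=True).item()
def mask(c,lo,hi,box):
    h=cv2.cvtColor(c["color"],cv2.COLOR_RGB2HSV); m=cv2.inRange(h,lo,hi); o=np.zeros_like(m); x0,y0,x1,y1=box
    o[y0:y1,x0:x1]=m[y0:y1,x0:x1]; return o
def cen(m):
    ys,xs=np.nonzero(m); return xs.mean(),ys.mean(),len(xs)
for n,k,b in(("top",c,(225,165,375,300)),("scene",s,(270,190,440,340))):
    y=cen(mask(k,(25,150,120),(35,255,255),b)); print(n,"yellow",y,onz(k,y[0],y[1],.012))
yt=onz(c,*cen(mask(c,(25,150,120),(35,255,255),(225,165,375,300)))[:2],.012)
# plate corners in top (approx from view), refine by the plate's outline
g=c["color"].astype(int); m=((g.min(2)>140)&(g.max(2)-g.min(2)<25)).astype(np.uint8)*255
m[:165]=0;m[300:]=0;m[:,:230]=0;m[:,370:]=0
hull=cv2.convexHull(cv2.findNonZero(m)); P=np.array([onz(c,*p[0].astype(float),.012)[:2] for p in hull],np.float32)
r=cv2.minAreaRect(P); print("plate",r); print(cv2.boxPoints(r))
img=c["color"][165:300,225:375,::-1]; cv2.imwrite("pics/crop1.png",cv2.resize(img,None,fx=4,fy=4,interpolation=cv2.INTER_CUBIC))
E
python3 m.py
python3 - <<'E'
import cv2
i=cv2.imread("pics/scene0.png")[190:340,265:445]; cv2.imwrite("pics/crop2.png",cv2.resize(i,None,fx=4,fy=4,interpolation=cv2.INTER_CUBIC))
E
```

```text
top yellow (np.float64(275.0), np.float64(217.91304347826087), 46) [0.60548564 0.17052097 0.012     ]
scene yellow (np.float64(383.9264705882353), np.float64(270.19117647058823), 68) [0.60576097 0.17106841 0.012     ]
plate ((0.5525182485580444, 0.10992544889450073), (0.2916068434715271, 0.31114721298217773), 11.119446754455566)
[[ 0.37944883  0.2344596 ]
 [ 0.4394551  -0.07084654]
 [ 0.72558767 -0.0146087 ]
 [ 0.6655814   0.29069746]]
```

View pics/crop1.png

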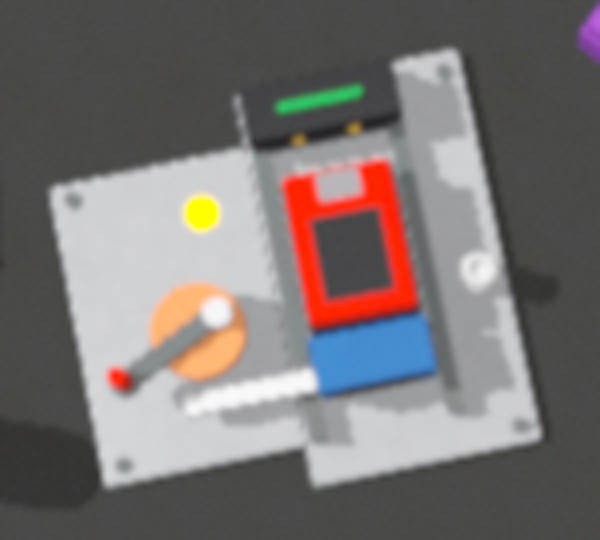

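View pics/crop2.png

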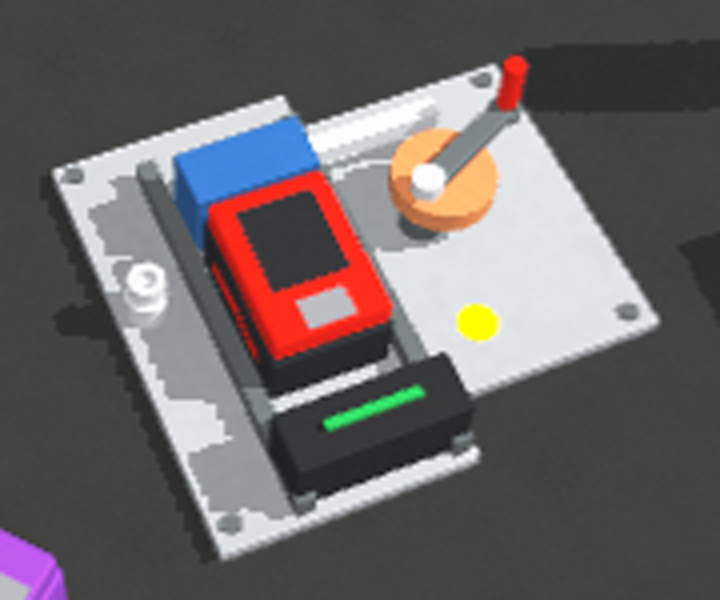

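Crops: peg top at (255,259.7) in top view and about (393,206) in scene, on the lever's far left/robot side. White knob is the cam axis; the blue slide's top is (317,254), with its steel arm pointing left. The plate fit gives 0.292 x 0.311 m, which matches 290 x 310 mm.

```bash
cat >> h.py <<'E'
O=np.array([.5525,.1099]); yaw=np.radians(11.12)
R=np.array([[np.cos(yaw),-np.sin(yaw)],[np.sin(yaw),np.cos(yaw)]]); O=O-R@[.015,.05]
def w(x,y): return O+R@[x,y]
def d(p): return R.T@(np.array(p)[:2]-O)
AX=w(-.001,.1)
E
cat > m2.py <<'E'
from h import *
c=np.load("top0.npy",allow_pickle=True).item(); s=np.load("scene0.npy",allow_pickle=True).item()
print("O",O,"AX",AX,"mark",w(.079,.1))
def tri(a,b):
    (o1,d1),(o2,d2)=a,b; A=np.stack([d1,-d2],1); t=np.linalg.lstsq(A,o2-o1,rcond=None)[0]; p,q=o1+d1*t[0],o2+d2*t[1]; return (p+q)/2,np.linalg.norm(p-q)
p,e=tri(ray(c,255.5,259.5),ray(s,393.8,205.5)); print("peg",p,e)
for pp in(p,onz(c,255.5,259.5,.1)):
    q=d(pp)-[-.001,.1]; print("r",np.hypot(*q),"theta",np.arctan2(q[1],q[0]))
print("axis knob",d(onz(c,225+217/4,165+312/4,.063)))
# slide rear top edge, z .07: corners from crop
for u,v in((321,396),(436,374),(310,338),(427,316)): print("slide top",d(onz(c,225+u/4,165+v/4,.07)))
for n,u,v in(("white",180,268),("blue",165,308)): print(n,onz(c,u,v,.17))
E
python3 m2.py
```

```text
O [0.54742484 0.05794576] AX [0.52715717 0.15587544] mark [0.6056552 0.1713046]
peg [0.47803398 0.21764259 0.09853767] 0.007406086320021168
r 0.07891937824485581 theta 2.0485820198440505
r 0.07674531270705727 theta 2.0916212301554573
axis knob [-0.00290884  0.09763304]
slide top [-0.07556014  0.03840667]
slide top [-0.07686542 -0.04184637]
slide top [-0.03478213  0.03785737]
slide top [-0.03635776 -0.04401539]
white [0.44986079 0.4004376  0.17      ]
blue [0.34706904 0.43786261 0.17      ]
```

```bash
cat >> h.py <<'E'
from scipy.spatial.transform import Rotation as Ro
def plan(wps):
    s=read_state(); R0=np.array(s["tcp_rot"]); p0=np.array(s["position"])
    for x,y,z,a in wps:
        Y=np.array([np.cos(a),np.sin(a),0]); Z=np.array([0,0,-1.]); T=np.stack([np.cross(Y,Z),Y,Z],1)
        l=R0.T@(np.array([x,y,z])-p0)*100; r=Ro.from_matrix(R0.T@T).as_rotvec()
        print(np.round(l,2).tolist(),np.round(r,3).tolist())
def arc(th,off,z,rad=.08):
    f=th+yaw; t=np.array([np.sin(f),-np.cos(f)]); p=AX+rad*np.array([np.cos(f),np.sin(f)])-t*off
    return (*p,z,f-np.pi/2)
E
python3 -c "
from h import *
a=arc(2.07,.036,.2); print(a)
plan([(.225,.582,.26,a[3]),(*a[:2],.26,a[3])])"
```

```text
(np.float64(0.4483423836716201), np.float64(0.1944011388055363), 0.2, np.float64(0.6932842860268726))
[-0.02, -0.04, -3.83] [-0.002, 0.0, 0.509]
[-34.83, -28.15, -3.79] [-0.002, 0.0, 0.509]
```

Request:
move_arm --linear '[[0, 0, -3.8], [-34.8, -28.1, -3.8], [-34.8, -28.1, -3.8], [-34.8, -28.1, -3.8], [-34.8, -28.1, -3.8], [-34.8, -28.1, -3.8], [-34.8, -28.1, -3.8], [-34.8, -28.1, -3.8], [-34.8, -28.1, -3.8], [-34.8, -28.1, -3.8], [-34.8, -28.1, -3.8], [-34.8, -28.1, -3.8]]' --angular '[[0, 0, 0], [0, 0, 0.1], [0, 0, 0.2], [0, 0, 0.3], [0, 0, 0.4], [0, 0, 0.51], [0, 0, 0.51], [0, 0, 0.51], [0, 0, 0.51], [0, 0, 0.51], [0, 0, 0.51], [0, 0, 0.51]]' --fingers '[1, 1, 1, 1, 1, 1, 1, 1, 1, 1, 1, 1]'

```text
time_s: 1.1
position: [0.4494, 0.1921, 0.2599]
tcp_rot: [[-0.637, 0.771, -0.001], [0.771, 0.637, -0.002], [-0.001, -0.002, -1.0]]
force: [0.3, 0.4, 0.2]
opening: 0.174
```

```bash
python3 -c "
from h import *
s=read_state();print(s['position'],s['opening'],s['force'])
a=arc(2.07,.036,.0)
plan([(*a[:2],.2,a[3]),(*a[:2],.072,a[3])])"
```

```text
[0.44941261 0.19205754 0.25994409] 0.17385083863618264 [0.3213844  0.38268426 0.18130795]
[0.26, 0.08, 5.99] [-0.002, 0.001, -0.003]
[0.28, 0.11, 18.79] [-0.002, 0.001, -0.003]
```

Request:
move_arm --linear '[[0.3, 0.1, 4], [0.3, 0.1, 8], [0.3, 0.1, 12], [0.3, 0.1, 12], [0.3, 0.1, 12]]' --angular '[[0, 0, 0], [0, 0, 0], [0, 0, 0], [0, 0, 0], [0, 0, 0]]' --fingers '[1, 1, 1, 1, 1]'

```text
time_s: 1.52
position: [0.4464, 0.1942, 0.1382]
tcp_rot: [[-0.637, 0.771, -0.007], [0.771, 0.637, -0.004], [0.002, -0.008, -1.0]]
force: [0.4, -1.1, 1.3]
opening: 0.004
```

Run:
```python
from h import *
s=read_state(); c=capture("wrist"); cv2.imwrite("pics/w1.png",c["color"][:,:,::-1])
T=np.eye(4);T[:3,:3]=s["tcp_rot"];T[:3,3]=s["position"];T=T@np.array(c["hand_eye"])
h=cv2.cvtColor(c["color"],cv2.COLOR_RGB2HSV); m=cv2.inRange(h,(0,150,60),(8,255,255))|cv2.inRange(h,(174,150,60),(180,255,255))
n,l,st,ce=cv2.connectedComponentsWithStats(m)
for i in range(1,n):
    if st[i,4]>150: print(st[i],ce[i],d(onz(c,*ce[i],.1,T))-[-.001,.1])
print(s["position"],s["opening"]); np.save("w1.npy",dict(c,T=T),allow_pickle=True)
```

```text
[383 249  23  33 332] [393.75       271.62951807] [-0.03580156  0.07408788]
[0.44637146 0.19423925 0.13818783] 0.004446138822534142
```

View pics/w1.png

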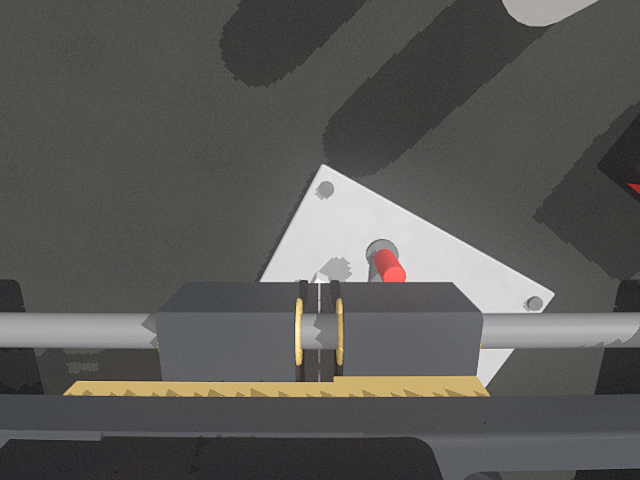

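Wrist view: the red peg top is at (395,275) and its foot at (380,250), to the right of the closed fingers on the +y tool side. It gives θ≈2.03 at r≈82 mm, which agrees with the first estimate. Descending.

```bash
python3 -c "
from h import *
a=arc(2.05,.038,.0)
plan([(*a[:2],.1,a[3]),(*a[:2],.072,a[3])])"
```

```text
[0.05, -0.06, 4.03] [-0.003, 0.001, 0.017]
[0.05, -0.05, 6.83] [-0.003, 0.001, 0.017]
```

Request:
move_arm --linear '[[0, -0.1, 2.5], [0, -0.1, 5], [0, -0.1, 6.6], [0, -0.1, 6.8], [0, -0.1, 6.8], [0, -0.1, 6.8]]' --angular '[[0, 0, 0], [0, 0, 0.02], [0, 0, 0.02], [0, 0, 0.02], [0, 0, 0.02], [0, 0, 0.02]]' --fingers '[1, 1, 1, 1, 1, 1]'

```text
time_s: 2.07
position: [0.4494, 0.1946, 0.0746]
tcp_rot: [[-0.622, 0.783, 0.003], [0.783, 0.622, -0.002], [-0.003, 0.002, -1.0]]
force: [1.2, -0.5, 0.2]
opening: 0.003
```

```bash
python3 -c "
from h import *
s=read_state();print(s['position'],s['force'])
plan([arc(t,.022,.072) for t in np.linspace(2.1,1.1,11)])"
```

```text
[0.44938246 0.19460397 0.07460257] [ 1.19395947 -0.45508722  0.15836383]
[0.01, 1.07, 0.26] [0.001, 0.003, -0.052]
[0.23, 1.87, 0.26] [0.002, 0.003, 0.048]
[0.37, 2.68, 0.26] [0.002, 0.003, 0.148]
[0.43, 3.51, 0.26] [0.002, 0.003, 0.248]
[0.4, 4.34, 0.27] [0.002, 0.003, 0.348]
[0.29, 5.16, 0.27] [0.002, 0.003, 0.448]
[0.11, 5.97, 0.27] [0.002, 0.003, 0.548]
[-0.16, 6.76, 0.27] [0.003, 0.003, 0.648]
[-0.51, 7.51, 0.27] [0.003, 0.003, 0.748]
[-0.93, 8.23, 0.28] [0.003, 0.003, 0.848]
[-1.41, 8.9, 0.28] [0.003, 0.002, 0.948]
```

Request:
move_arm --linear '[[0, 0.4, 0.2], [0, 0.7, 0.2], [0, 1.1, 0.2], [0.1, 1.5, 0.2], [0.2, 1.9, 0.2], [0.3, 2.3, 0.2], [0.4, 2.7, 0.2], [0.4, 3.1, 0.2], [0.4, 3.5, 0.2], [0.4, 3.9, 0.2], [0.4, 4.3, 0.2], [0.4, 4.3, 0.2]]' --angular '[[0, 0, 0], [0, 0, 0], [0, 0, 0], [0, 0, 0], [0, 0, 0.05], [0, 0, 0.1], [0, 0, 0.15], [0, 0, 0.2], [0, 0, 0.25], [0, 0, 0.3], [0, 0, 0.35], [0, 0, 0.35]]' --fingers '[1, 1, 1, 1, 1, 1, 1, 1, 1, 1, 1, 1]'

```text
time_s: 3.07
position: [0.4789, 0.2242, 0.0725]
tcp_rot: [[-0.315, 0.949, -0.001], [0.949, 0.315, -0.003], [-0.003, -0.002, -1.0]]
force: [-3.8, -2.2, 1.3]
opening: 0.003
```

```bash
python3 -c "
from h import *
s=read_state();print(s['position'],s['force'])
c=capture('scene');i=c['color'][150:340,265:445,::-1];cv2.imwrite('pics/s2.png',cv2.resize(i,None,fx=3,fy=3))
plan([arc(t,.022,.072) for t in np.linspace(1.6,.6,11)])"
```

```text
[0.47893488 0.22420931 0.07248389] [-3.76059444 -2.19836445  1.34651752]
[0.17, 1.01, 0.05] [-0.001, 0.003, 0.099]
[0.27, 1.83, 0.05] [-0.001, 0.003, 0.199]
[0.29, 2.66, 0.04] [-0.001, 0.003, 0.299]
[0.22, 3.48, 0.04] [-0.001, 0.003, 0.399]
[0.07, 4.3, 0.04] [-0.0, 0.003, 0.499]
[-0.16, 5.1, 0.04] [-0.0, 0.003, 0.599]
[-0.47, 5.87, 0.04] [-0.0, 0.003, 0.699]
[-0.85, 6.6, 0.04] [-0.0, 0.003, 0.799]
[-1.31, 7.3, 0.04] [0.0, 0.003, 0.899]
[-1.83, 7.94, 0.04] [0.0, 0.003, 0.999]
[-2.41, 8.53, 0.04] [0.0, 0.003, 1.099]
```

View pics/s2.png

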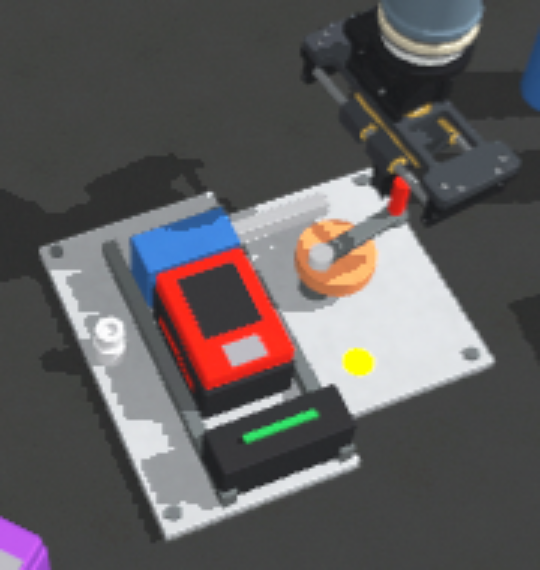

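The finger is behind the red peg (397,195 in the crop), the lever has begun to turn, and the force is 4.4 N, as expected. Carrying on along the arc.

Request:
move_arm --linear '[[0.1, 0.5, 0], [0.2, 1.0, 0], [0.3, 1.5, 0], [0.3, 2.0, 0], [0.3, 2.5, 0], [0.3, 3.0, 0], [0.2, 3.5, 0], [0.1, 4.0, 0], [0, 4.5, 0], [-0.15, 5.1, 0], [-0.45, 5.85, 0], [-0.45, 5.85, 0]]' --angular '[[0, 0, 0.05], [0, 0, 0.1], [0, 0, 0.15], [0, 0, 0.22], [0, 0, 0.28], [0, 0, 0.34], [0, 0, 0.4], [0, 0, 0.46], [0, 0, 0.53], [0, 0, 0.6], [0, 0, 0.7], [0, 0, 0.7]]' --fingers '[1, 1, 1, 1, 1, 1, 1, 1, 1, 1, 1, 1]'

```text
time_s: 4.12
position: [0.5359, 0.239, 0.0725]
tcp_rot: [[0.37, 0.929, -0.001], [0.929, -0.37, -0.002], [-0.002, -0.0, -1.0]]
force: [-2.9, 1.5, 3.1]
opening: 0.004
```

```bash
python3 -c "
from h import *
s=read_state();print(s['position'],s['force'])
plan([arc(t,.022,.072) for t in np.linspace(1.,0,11)])"
```

```text
[0.53592112 0.23903078 0.07249104] [-2.90653043  1.54929032  3.08887908]
[-0.05, 0.04, 0.05] [-0.0, 0.002, -0.002]
[0.13, 0.85, 0.05] [-0.0, 0.002, 0.098]
[0.23, 1.68, 0.05] [0.0, 0.002, 0.198]
[0.24, 2.51, 0.05] [0.0, 0.002, 0.298]
[0.18, 3.33, 0.05] [0.0, 0.002, 0.398]
[0.03, 4.15, 0.05] [0.0, 0.002, 0.498]
[-0.2, 4.95, 0.05] [0.0, 0.002, 0.598]
[-0.51, 5.72, 0.05] [0.001, 0.002, 0.698]
[-0.89, 6.45, 0.05] [0.001, 0.002, 0.798]
[-1.35, 7.15, 0.05] [0.001, 0.002, 0.898]
[-1.87, 7.79, 0.05] [0.001, 0.002, 0.998]
```

Request:
move_arm --linear '[[0.1, 0.4, 0], [0.1, 0.85, 0], [0.2, 1.7, 0], [0.2, 2.5, 0], [0.2, 3.3, 0], [0, 4.15, 0], [-0.2, 4.95, 0], [-0.5, 5.7, 0], [-0.9, 6.45, 0], [-1.35, 7.15, 0], [-1.6, 7.5, 0], [-1.6, 7.5, 0]]' --angular '[[0, 0, 0.05], [0, 0, 0.1], [0, 0, 0.2], [0, 0, 0.3], [0, 0, 0.4], [0, 0, 0.5], [0, 0, 0.6], [0, 0, 0.7], [0, 0, 0.8], [0, 0, 0.9], [0, 0, 0.95], [0, 0, 0.95]]' --fingers '[1, 1, 1, 1, 1, 1, 1, 1, 1, 1, 1, 1]'

```text
time_s: 5.12
position: [0.6003, 0.1971, 0.0726]
tcp_rot: [[0.971, 0.241, 0.0], [0.241, -0.971, -0.0], [0.0, 0.0, -1.0]]
force: [-0.0, 2.4, 1.8]
opening: 0.004
```

```bash
python3 -c "
from h import *
s=read_state();print(s['position'],s['force'])
c=capture('scene');i=c['color'][150:340,265:445,::-1];cv2.imwrite('pics/s3.png',cv2.resize(i,None,fx=3,fy=3))
plan([arc(t,.022,.072) for t in (.1,.05,0,-.05)])"
```

```text
[0.60032018 0.19708573 0.07256359] [-0.03412476  2.41377353  1.81600863]
[-0.21, -0.37, 0.06] [0.001, -0.0, -0.049]
[-0.09, 0.03, 0.06] [0.001, -0.0, 0.001]
[0.01, 0.43, 0.06] [0.001, -0.0, 0.051]
[0.09, 0.84, 0.06] [0.001, -0.0, 0.101]
```

View pics/s3.png

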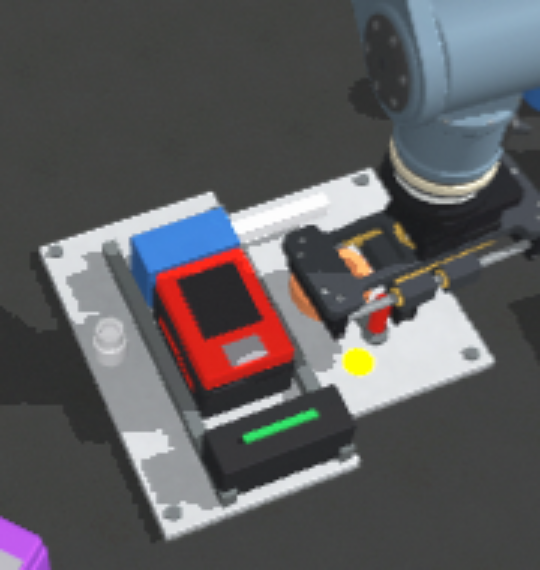

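```bash
python3 -c "
from h import *
c=capture('scene')
for t in (0,.1,.2,.3):
  f=t+yaw; p=AX+.08*np.array([np.cos(f),np.sin(f)]); print(t,[np.round((proj(c,[*p,z])-[265,150])*3) for z in(.06,.1)])
"
```

```text
0 [array([365., 330.]), array([372., 303.])]
0.1 [array([374., 326.]), array([381., 299.])]
0.2 [array([382., 322.]), array([389., 294.])]
0.3 [array([389., 317.]), array([397., 289.])]
```

The peg (foot ~(375,333), top ~(376,292)) is at about θ≈0.05–0.1. A last nudge, then back off and lift.

Request:
move_arm --linear '[[0, 0.2, 0], [0, 0.4, 0], [0, 0.5, 0], [0, 0.5, 0], [0, 0, 0], [0, -1, 0], [0, -2, 0], [0, -2, -2], [0, -2, -5], [0, -2, -8], [0, -2, -8]]' --angular '[[0, 0, 0], [0, 0, 0], [0, 0, 0.05], [0, 0, 0.05], [0, 0, 0.05], [0, 0, 0.05], [0, 0, 0.05], [0, 0, 0.05], [0, 0, 0.05], [0, 0, 0.05], [0, 0, 0.05]]' --fingers '[1, 1, 1, 1, 1, 1, 1, 1, 1, 1, 1]'

```text
time_s: 6.13
position: [0.5991, 0.2182, 0.1587]
tcp_rot: [[0.981, 0.196, 0.013], [0.196, -0.981, 0.0], [0.012, 0.002, -1.0]]
force: [1.3, 0.3, 0.5]
opening: 0.005
```

```bash
python3 -c "
from h import *
s=read_state();print(s['position'],s['force'])
a=yaw-np.pi/2; p=w(-.115,0)
plan([(*p,.155,a),(*p,.042,a)]); print(p)"
```

```text
[0.59914625 0.21822636 0.15871681] [1.25411768 0.30272628 0.52188807]
[-19.72, 14.67, 0.16] [0.002, -0.012, 0.003]
[-19.86, 14.64, 11.46] [0.002, -0.012, 0.003]
[0.43458392 0.03576635]
```

Request:
move_arm --linear '[[-19.7, 14.7, 0], [-19.7, 14.7, 0], [-19.7, 14.7, 0], [-19.7, 14.7, 0], [-19.7, 14.7, 0], [-19.7, 14.7, 0], [-19.7, 14.7, 0], [-19.7, 14.7, 0]]' --angular '[[0, 0, 0], [0, 0, 0], [0, 0, 0], [0, 0, 0], [0, 0, 0], [0, 0, 0], [0, 0, 0], [0, 0, 0]]' --fingers '[1, 1, 1, 1, 1, 1, 1, 1]'

```text
time_s: 6.8
position: [0.4336, 0.0349, 0.1567]
tcp_rot: [[0.981, 0.194, 0.012], [0.194, -0.981, 0.0], [0.012, 0.002, -1.0]]
force: [0.6, 0.9, -0.2]
opening: 0.007
```

```bash
python3 -c "
from h import *
s=read_state();print(s['position'],s['force'])
c=capture('scene');i=c['color'][150:340,265:445,::-1];cv2.imwrite('pics/s4.png',cv2.resize(i,None,fx=3,fy=3))
a=yaw-np.pi/2; p=w(-.115,0)
plan([(*p,.155,a),(*p,.044,a)])"
```

```text
[0.43364451 0.03486742 0.15671887] [ 0.58616767  0.92469384 -0.18327034]
[-0.05, -0.05, 0.18] [0.003, -0.014, 0.002]
[-0.21, -0.08, 11.28] [0.003, -0.014, 0.002]
```

View pics/s4.png

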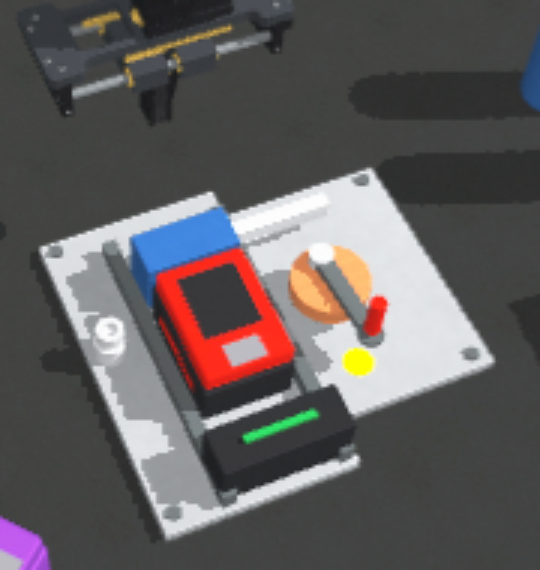

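Crop: peg top at (377,301), foot at (370,333), so θ≈0.05 (low point). The slide is still back and the gripper is behind it. Descending, then pushing.

Request:
move_arm --linear '[[-0.1, 0, 3], [-0.1, 0, 6], [-0.2, 0, 9], [-0.2, 0, 11.2], [-0.2, 0, 11.2], [-0.2, 0, 11.2], [-0.2, 0, 11.2]]' --angular '[[0, 0, 0], [0, -0.01, 0], [0, -0.01, 0], [0, -0.01, 0], [0, -0.01, 0], [0, -0.01, 0], [0, -0.01, 0]]' --fingers '[1, 1, 1, 1, 1, 1, 1]'

```text
time_s: 7.43
position: [0.4361, 0.0355, 0.0454]
tcp_rot: [[0.98, 0.197, 0.006], [0.197, -0.98, -0.002], [0.005, 0.003, -1.0]]
force: [1.0, 0.7, 0.1]
opening: 0.007
```

```bash
python3 -c "
from h import *
s=read_state();print(s['position'],s['force'],d(s['position']))
a=yaw-np.pi/2
plan([(*w(x,0),.044,a) for x in (-.09,-.07,-.06,-.055,-.05)])"
```

```text
[0.43611213 0.03550505 0.04535062] [1.01480489 0.66170707 0.13462999] [-0.11355088 -0.00055113]
[2.35, -0.05, 0.15] [0.003, -0.005, 0.004]
[4.35, -0.04, 0.16] [0.003, -0.005, 0.004]
[5.35, -0.03, 0.16] [0.003, -0.005, 0.004]
[5.85, -0.03, 0.17] [0.003, -0.005, 0.004]
[6.35, -0.03, 0.17] [0.003, -0.005, 0.004]
```

Request:
move_arm --linear '[[0.8, 0, 0.1], [1.6, 0, 0.1], [2.0, 0, 0.1], [2.4, 0, 0.1], [2.8, 0, 0.1], [3.1, 0, 0.1], [3.4, 0, 0.1], [3.7, 0, 0.1], [4.0, 0, 0.1], [4.3, 0, 0.1], [4.6, 0, 0.1], [4.6, 0, 0.1]]' --angular '[[0, 0, 0], [0, 0, 0], [0, 0, 0], [0, 0, 0], [0, 0, 0], [0, 0, 0], [0, 0, 0], [0, 0, 0], [0, 0, 0], [0, 0, 0], [0, 0, 0], [0, 0, 0]]' --fingers '[1, 1, 1, 1, 1, 1, 1, 1, 1, 1, 1, 1]'

```text
time_s: 8.43
position: [0.4781, 0.0446, 0.0442]
tcp_rot: [[0.98, 0.197, -0.001], [0.197, -0.98, -0.002], [-0.001, 0.002, -1.0]]
force: [-4.7, -3.4, 3.4]
opening: 0.006
```

```bash
python3 -c "
from h import *
s=read_state();print(s['force'],d(s['position']))
c=capture('scene');i=c['color'][150:340,265:445,::-1];cv2.imwrite('pics/s5.png',cv2.resize(i,None,fx=3,fy=3))"
```

```text
[-4.70486692 -3.39611042  3.39274668] [-0.07060601  0.00026514]
```

View pics/s5.png

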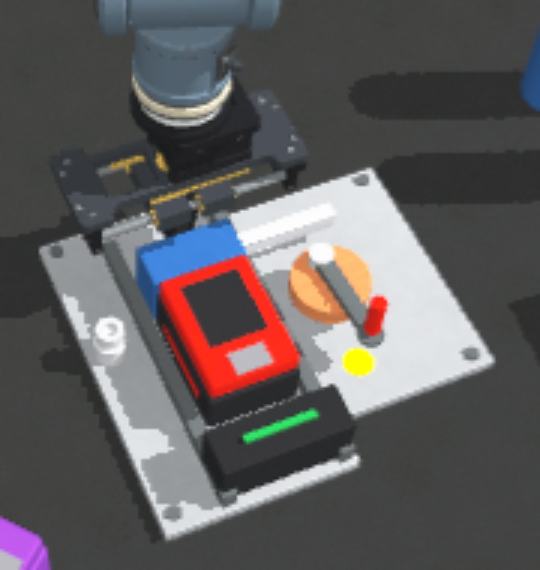

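The slide is moving with the pack at about 6 N, and the cam is unmoved (peg top at (377,301)). Pushing on.

Request:
move_arm --linear '[[0.4, 0, 0], [0.6, 0, 0], [0.8, 0, 0], [1.0, 0, 0], [1.2, 0, 0], [1.4, 0, 0], [1.6, 0, 0], [1.8, 0, 0], [1.9, 0, 0], [2.0, 0, 0], [2.0, 0, 0]]' --angular '[[0, 0, 0], [0, 0, 0], [0, 0, 0], [0, 0, 0], [0, 0, 0], [0, 0, 0], [0, 0, 0], [0, 0, 0], [0, 0, 0], [0, 0, 0], [0, 0, 0]]' --fingers '[1, 1, 1, 1, 1, 1, 1, 1, 1, 1, 1]'

```text
time_s: 9.4
position: [0.4936, 0.0483, 0.0437]
tcp_rot: [[0.98, 0.198, -0.01], [0.198, -0.98, -0.002], [-0.01, -0.0, -1.0]]
force: [-6.7, -4.5, 4.7]
opening: 0.005
```

```bash
cat > pk.py <<'E'
from h import *
s=read_state();print(s['force'],d(s['position']))
for n,b in(("top",(290,165,345,262)),("scene",(300,200,370,290))):
    c=capture(n); x0,y0,x1,y1=b; g=cv2.cvtColor(c["color"],cv2.COLOR_RGB2HSV)[y0:y1,x0:x1]
    m=cv2.inRange(g,(0,150,120),(8,255,255))|cv2.inRange(g,(174,150,120),(180,255,255))
    p=cv2.findNonZero(cv2.morphologyEx(m,cv2.MORPH_OPEN,np.ones((2,2),np.uint8)))[:,0]+[x0,y0]
    q=np.array([d(onz(c,*v.astype(float),.077)) for v in p])
    print(n,"pack top dock x range",np.percentile(q[:,0],[1,99]),"y",np.percentile(q[:,1],[1,99]),"z=.077")
    if n=="scene": cv2.imwrite('pics/s6.png',cv2.resize(c['color'][150:340,265:445,::-1],None,fx=3,fy=3))
E
python3 pk.py
```

```text
[-6.73535682 -4.52075394  4.73707905] [-0.05471956  0.00093626]
top pack top dock x range [0.02349606 0.10132358] y [-0.04062254  0.03419706] z=.077
scene pack top dock x range [0.00603285 0.11539211] y [-0.04102899  0.0362782 ] z=.077
```

Request:
move_arm --linear '[[0.5, 0, 0], [0.6, 0, 0], [0.7, 0, 0], [0.8, 0, 0], [0.8, 0, 0]]' --angular '[[0, 0, 0], [0, 0, 0], [0, 0, 0], [0, 0, 0], [0, 0, 0]]' --fingers '[1, 1, 1, 1, 1]'

```text
time_s: 9.92
position: [0.4972, 0.0497, 0.0432]
tcp_rot: [[0.98, 0.198, -0.019], [0.198, -0.98, -0.002], [-0.019, -0.002, -1.0]]
force: [-5.9, -3.2, 4.9]
opening: 0.001
```

```bash
python3 pk.py
```

```text
[-5.86463082 -3.17337885  4.89240117] [-0.05091623  0.0015686 ]
top pack top dock x range [0.03146861 0.10468299] y [-0.04063852  0.03424352] z=.077
scene pack top dock x range [0.01000787 0.11916699] y [-0.04099433  0.03626602] z=.077
```

Request:
move_arm --linear '[[0.5, 0, 0], [0.6, 0, 0], [0.7, 0, 0], [0.7, 0, 0]]' --angular '[[0, 0, 0], [0, 0, 0], [0, 0, 0], [0, 0, 0]]' --fingers '[1, 1, 1, 1]'

```text
time_s: 10.35
position: [0.4977, 0.0505, 0.0427]
tcp_rot: [[0.979, 0.199, -0.032], [0.199, -0.98, -0.003], [-0.032, -0.004, -0.999]]
force: [-9.3, -6.8, 8.4]
opening: -0.001
```

```bash
python3 pk.py
```

```text
[-9.30731859 -6.82265418  8.41278765] [-0.0502075   0.00223161]
top pack top dock x range [0.03728376 0.10523433] y [-0.04067047  0.0340729 ] z=.077
scene pack top dock x range [0.01090624 0.12013414] y [-0.04099329  0.03626558] z=.077
```

View pics/s6.png

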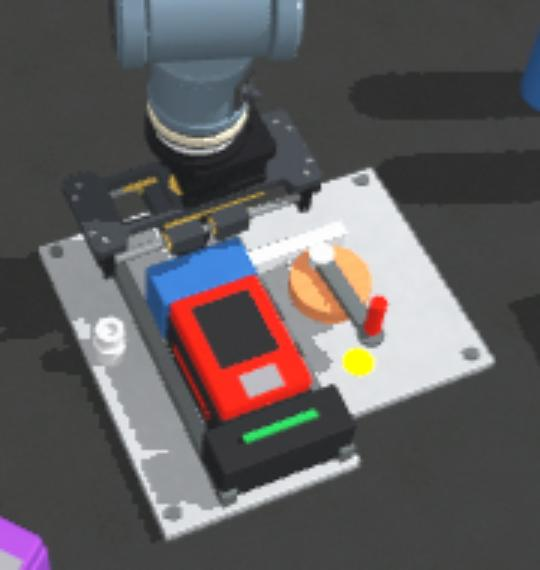

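Request:
move_arm --linear '[[0.4, 0, 0], [0.6, 0, 0], [0.8, 0, 0], [0.9, 0, 0], [0.9, 0, 0]]' --angular '[[0, 0, 0], [0, 0.01, 0], [0, 0.02, 0], [0, 0.03, 0], [0, 0.03, 0]]' --fingers '[1, 1, 1, 1, 1]'

```text
time_s: 10.87
position: [0.4979, 0.0513, 0.0418]
tcp_rot: [[0.979, 0.201, -0.02], [0.201, -0.98, 0.003], [-0.019, -0.006, -1.0]]
force: [-13.2, -9.7, 8.6]
opening: 0.005
```

```bash
python3 pk.py
```

```text
[-13.1643571   -9.66399897   8.59653147] [-0.04989784  0.00300299]
top pack top dock x range [0.03219853 0.10545675] y [-0.04063997  0.03452914] z=.077
scene pack top dock x range [0.01090539 0.12013543] y [-0.04099364  0.03626573] z=.077
```

The pack has stopped against the black block (no visible gap at ~(265,400)) and the force is climbing, so I'll stop here. Checking the total pack travel against the first pictures.

Run:
```python
from h import *
for n,b in(("scene",(300,200,370,290)),):
  for c in (np.load(n+"0.npy",allow_pickle=True).item(),capture(n)):
    x0,y0,x1,y1=b; g=cv2.cvtColor(c["color"],cv2.COLOR_RGB2HSV)[y0:y1,x0:x1]
    for nm,m in(("red",cv2.inRange(g,(0,150,120),(8,255,255))),("blue",cv2.inRange(g,(100,120,150),(120,255,255)))):
        z=.077 if nm=="red" else .07
        p=cv2.findNonZero(m)[:,0]+[x0,y0]; q=np.array([d(onz(c,*v.astype(float),z)) for v in p]); print(nm,np.percentile(q[:,0],[1,50,99]))
```

```text
red [-0.02163238  0.0489933   0.08865593]
blue [-0.06966367 -0.04912961 -0.02858269]
red [0.00783139 0.07752436 0.11707315]
blue [-0.0353484  -0.01715138  0.00061546]
```

Pack moved 28.5 mm (26–30 expected) and the slide about 33 mm. Backing off.

Request:
move_arm --linear '[[-0.5, 0, 0], [-1.5, 0, 0], [-3, 0, 0], [-4.5, 0, 0], [-5, 0, -3], [-5, 0, -6], [-5, 0, -9], [-5, 0, -12], [-5, 0, -12], [-5, 0, -12]]' --angular '[[0, 0, 0], [0, 0, 0], [0, 0, 0], [0, 0, 0], [0, 0, 0], [0, 0, 0], [0, 0, 0], [0, 0, 0], [0, 0, 0], [0, 0, 0]]' --fingers '[1, 1, 1, 1, 1, 1, 1, 1, 1, 1]'

```text
time_s: 11.85
position: [0.453, 0.0409, 0.1643]
tcp_rot: [[0.979, 0.201, -0.014], [0.201, -0.98, 0.002], [-0.014, -0.005, -1.0]]
force: [0.4, 0.6, -1.0]
opening: 0.005
```

```bash
python3 pk.py
python3 - <<'E'
from h import *
for n,b in(("scene",(300,200,370,290)),("top",(290,165,345,270))):
  for c in (np.load(n+"0.npy",allow_pickle=True).item(),capture(n)):
    x0,y0,x1,y1=b; g=cv2.cvtColor(c["color"],cv2.COLOR_RGB2HSV)[y0:y1,x0:x1]
    for nm,m in(("red",cv2.inRange(g,(0,150,120),(8,255,255))),("blue",cv2.inRange(g,(100,120,150),(120,255,255)))):
        z=.077 if nm=="red" else .07
        p=cv2.findNonZero(m)[:,0]+[x0,y0]; q=np.array([d(onz(c,*v.astype(float),z)) for v in p]); print(n,nm,np.percentile(q[:,0],[1,50,99]))
E
```

```text
[ 0.3941986   0.56496348 -1.00358125] [-0.09599566  0.001454  ]
top pack top dock x range [0.00097222 0.10479773] y [-0.0406699   0.03438825] z=.077
scene pack top dock x range [0.01090454 0.12013672] y [-0.04099399  0.03626587] z=.077
scene red [-0.02163238  0.0489933   0.08865593]
scene blue [-0.06966367 -0.04912961 -0.02858269]
scene red [0.00783393 0.07750219 0.11707223]
scene blue [-0.03624512 -0.01792172  0.00060478]
top red [-0.0277076   0.02301405  0.07582955]
top blue [-0.07234026 -0.05244243 -0.03272062]
top red [0.00539313 0.06811998 0.10814826]
top blue [-0.00426674 -0.00343346 -0.00105031]
```

View pics/s6.png

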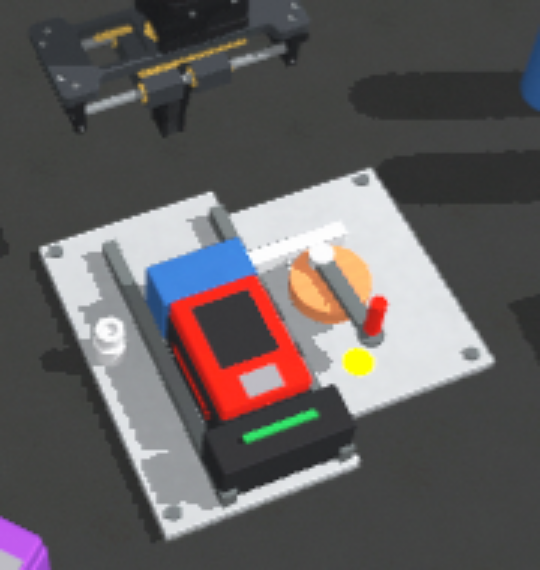

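The pack sits against the block with no gap, the peg top is at (377,301) (cam low, θ≈0.05), and the socket is unmoved. Handing in.

```bash
python3 -c "
from h import *
print(hand_in())"
```

```text
the job is handed in; nothing more can be done
None
```

The job is done and handed in, at about 12 s on the robot's clock. With shut fingers I pushed the peg clockwise from θ≈2.05 to about 0.05 rad. Only then did I push the slide's rear face until the pack stopped against the terminal block, and I backed off clear.

- **Cam:** the last picture shows it at about 0.05 rad (the limit is 0.45), and it looked unmoved after the slide push.
- **Pack:** it moved about 28.5 mm in the scene view (26–30 expected). It shows no visible gap to the block and lies flat.
- **Slide:** it moved about 31–34 mm in the scene view. That is rough, so the 32.5 mm limit is supported mainly by the pack being home, not by a direct reading.
- **Forces:** wrist readings at the end of each move peaked at about 18 N overall while pressing the pack home, and stayed under 5 N on the lever. Forces within a move were not logged.
- **Other objects:** the socket looked unmoved. I did not re-measure the cans, spare pack or tools, but the arm stayed clear of them.

**Disagreement:** while the gripper hid part of the pack, the top camera's pack edges drifted. I relied on the scene view instead. The two views also differed by about 1 cm on the pack's absolute front edge, so I judged by travel, the force rise and the closed gap.

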